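# Lay the register down for its photograph

### The job

Push the standing blue volume high up on its cover so that it tips over, from where it stands, and lies flat inside the yellow outline on the copy board. Then press the red shutter button all the way down and let it go. Nothing is to be picked up or shoved along, and everything else on the table stays as it is.

Things in the scene. Friction and masses are not known exactly. Their poses are not given: they have to be found in the camera images.
- volume: Blue hardback volume, loose, 0.3 to 0.65 kg, standing on its foot on the copy board: 120 mm wide (its x; labelled spine on its -x side), 32 mm thick (its y; covers face +y and -y), 170 mm tall (its z). Origin at the centre of its foot. The outline lies on its +y or -y side. Pushed, it tips about its bottom edge, passes balance at 11 degrees and falls by itself, the foot sliding little.
- volume_centre (a point): Centre of the volume (85 mm above its foot when standing; 16 mm above the board when lying flat).
- volume_foot_spine (a point): Volume: spine-side end of its foot, mid-thickness (own x -60, z 0 mm).
- volume_foot_open (a point): Volume: open-side end of its foot, mid-thickness (own x +60, z 0 mm).
- volume_head_spine (a point): Volume: spine-side end of its top, mid-thickness (own x -60, z 170 mm).
- volume_head_open (a point): Volume: open-side end of its top, mid-thickness (own x +60, z 170 mm).
- bay: Flat rectangle of yellow tape marked on the board, no thickness to speak of: 190 mm (its x) by 226 mm (its y) over the outer edges, tape 8 mm wide. Origin at the centre of the rectangle, on the board's top face. The side of it nearest the volume runs under the standing volume.
- board: Fixed grey copy board, 220 mm (x) by 450 mm (y), 10 mm thick; its top face is 10 mm above the table. Origin at the centre of its underside. The volume stands about its middle, the outline takes one half of it (+y or -y) and the folders the other.
- shutter (a joint): Red shutter button: 0 = up, 0.006 m = fully down; springs back by itself; fully down takes 5 N, straight down.
- shutter_top (a point): Centre of the top face of the red button (30 mm across), which stands in a black housing on the table beyond one end of the board.
- folders: Fixed pile of card folders on the board, on the side of the volume away from the outline: about 175 x 115 mm, 20 mm high. Origin at the centre of its underside. To be left alone.
- loupe: Black magnifier, 48 mm across, 44 mm high, loose, standing on the table beyond the other end of the board. Origin at its underside. To be left alone.
- pencils: White mug of pencils, 76 mm across, 90 mm high (pencils to 160 mm), far side of the table. Origin at its underside. To be left alone.
- red_volume: Red volume standing upright at the far side, 35 x 100 mm, 150 mm tall. Origin at its underside. To be left standing.
- tape_roll: Roll of clear tape lying flat at the far side, 84 mm across, 24 mm high. Origin at its underside. To be left alone.
- index_box: Card index box, 150 x 110 mm, 85 mm high, on the right. Origin at its underside. To be left alone.
- stapler: Stapler, 130 x 36 mm, 50 mm high, on the left. Origin at its underside. To be left alone.
Mind the look-alikes: they are no part of the job. What is shaped like the part that bears shutter but turquoise is not meant.

How it is judged:
By the outcome, as a careful person would: the job done as asked, in the order asked, and still so for the second after the job is handed in, with the robot touching nothing.
It also fails if it takes over 35 s, if anything falls off the work surface, if the arm or the gripper's body presses on something with over 40 N, if the wrist force passes 120 N, or if a joint passes its speed limit or range.

### The arm

A 6-joint arm with a two-finger parallel gripper is mounted at the origin on the work surface. World frame = base frame: x ahead of the robot, y to its left, z up, the work surface at z = 0. Lengths are in m, angles in rad, forces in N, time in s.
With the tool pointing down it reaches from about 0.3 to 0.875 m from the base axis. Payload 6.4 kg.
Tool frame: the origin (TCP) lies on the centre line of the jaws, within the pads' length; the fingertips stand 25 mm ahead of it and the grasp point (between the pads) lies 6 mm ahead of it; z points along the fingers, y is the line along which they close (so a half turn about z gives the same grasp; the last joint's range is limited). The gripper opens to 85 mm and grips with 20 to 120 N. Pads are 22 mm wide; open, the fingers measure 114 mm over their backs; the gripper's body (76 mm by 85 mm) begins 54 mm behind the grasp point. The pads swing forward as they close: fully open they stand 13 mm farther back than shut.
Start: joints at [-0.206, 0.181, 1.607, -0, 1.354, -0.206], TCP at [0.575, 0, 0.256] pointing down, gripper open.
Joint ranges: [-2.99, 2.99], [-0.89, 2.07], [0.3, 2.58], [-1.14, 4.28], [0, 2.63], [-3.12, 3.12]. Speed limits (rad/s): [2.57, 2.57, 3.01, 3.14, 3.14, 3.14].

### API

Orientations are given as a unit quaternion [w, x, y, z].
In Python, from bench import get_obs, camera, hand_in, spot_in gives the robot as it stands.
- The arm moves only by the shell command python3 -m jog 'ROWS'. ROWS is JSON, one flat list of numbers, 7 for each row, row after row: the shift along the tool's x, y, z in m, then the turn, a rotation vector about the tool's x, y, z in rad, then the closure, from 0 (fully open) to 1 (shut). A call has 1 to 20 rows; each row is the pose to reach, as a shift and turn from the pose commanded when the call began, along the tool's axes at that moment; what a row does not reach only later rows make up. A row lasts 1/8 s, in which the tool goes at most 62.5 mm and 10.7 degrees, less where a joint would pass 70% of its speed; a pose out of reach is approached as far as the arm can. A call with a gripper value outside its range is refused whole. The fingers move at their own pace and stop on an object; the grip force is fixed at half the most. Time passes only in rows, so rows that repeat a pose let the fingers close. It gives the time, the measured TCP pose, the force, the opening and the grip force at its end, in the units of the state.
- get_obs(): the state, without advancing time (a new reading comes with each control period).
- camera(name): name is "scene" or "side" or "wrist"; returns a dict with "frame" (400x640x3 uint8, red, green, blue), "mtx" (3x3 intrinsics, pixels), "extrinsics" (4x4, takes a point from camera to world coordinates). Camera axes: x right, y up, looking along -z (the intrinsics and any distortion apply to the point x, -y, -z); pixel columns grow to the right and rows downward; lengths in m; the calibration is good to about 2 mm. A picture is of the moment at which its call begins. There is no depth.
- hand_in(): hands the job in; it is judged then, once.
Trained networks look in a picture, given as the dict that the camera call returned (one of the last four; its "shot" number tells which), for a name from the list of things; names that differ only in an ending like _2 or _b are one class to them, and where a whole thing is asked for, a point or a joint stands for the part that bears it (a point fixed in the world has none). Each returns a list of dicts, best first, with "confidence" (0 to 1); they miss things now and then, are a little off and sometimes report something else, mostly with a low value. They report only what shows in the picture. A call takes as long as a camera call. They do not tell look-alikes from the thing itself.
- spot_in(picture, name): "xyz" ([x, y, z] in m, in world coordinates, good to about 4 mm: the middle of the surface that is visible of it).
The state is a dict: "time_s": time; "q": joint angles; "dq": joint speeds; "joint_efforts": joint torques, N m; "eef_pos": TCP position; "eef_rot": TCP orientation; "wrist_force": force on the tool from outside, world axes, zero at the start; "torque": the same for the moment, N m; "opening": opening from 0.0 (shut) to 1.0 (fully open); "grasp_force": force on a finger pad.
Only numpy, scipy, OpenCV 4.12 (cv2) and the standard library are available. Lean on these libraries where they do the work, as an engineer would, in place of code of your own. Each camera call takes 0.05 s, during which the arm holds its last target. There are 200 camera calls.

## Working session

There is one attempt and no reset: what is moved stays moved. The work goes in short steps, Python scripts to look and compute and a shell command to move; the robot and the scene stay as the last step left them, time stands still between calls to the robot, and variables do not carry over. Pictures are saved under pics/ and viewed, at most 10 in all, crops included, and the job is handed in when it is done.

```bash
mkdir -p pics
python3 - <<'E'
from bench import *
import cv2,numpy as np
o=get_obs();print(o['time_s'],np.round(o['eef_pos'],3),np.round(o['eef_rot'],3))
for c in ['scene','side']:
    p=camera(c);cv2.imwrite(f'pics/{c}0.png',p['frame'][:,:,::-1])
    print(c,np.round(p['mtx'],1).tolist(),np.round(p['extrinsics'],3).tolist())
    for n in ['volume','volume_foot_spine','volume_foot_open','volume_head_spine','volume_head_open','bay','board','shutter','shutter_top','folders','loupe']:
        print(n,[(np.round(d['xyz'],3).tolist(),round(d['confidence'],2)) for d in spot_in(p,n)][:3])
E
```

```text
0.0 [0.574 0.    0.255] [-0.001  0.707  0.707 -0.   ]
scene [[366.3, 0.0, 323.7], [0.0, 366.3, 198.1], [0.0, 0.0, 1.0]] [[-0.89, -0.23, 0.394, 1.025], [0.456, -0.489, 0.744, 0.767], [0.021, 0.841, 0.54, 0.682], [0.0, 0.0, 0.0, 1.0]]
volume [([0.545, -0.056, 0.107], 0.96)]
volume_foot_spine [([0.543, -0.056, 0.104], 0.68)]
volume_foot_open [([0.545, -0.057, 0.108], 0.63)]
volume_head_spine [([0.547, -0.057, 0.108], 0.79)]
volume_head_open [([0.552, -0.058, 0.107], 0.94)]
bay [([0.567, 0.08, 0.008], 0.85), ([0.648, -0.421, 0.058], 0.49)]
board [([0.554, 0.042, 0.011], 0.61)]
shutter []
shutter_top [([0.784, 0.193, 0.02], 0.61)]
folders [([0.594, -0.174, 0.031], 0.92)]
loupe [([0.562, 0.205, 0.033], 0.67)]
side [[449.0, 0.0, 320.1], [0.0, 449.0, 197.2], [0.0, 0.0, 1.0]] [[0.981, 0.155, -0.114, 0.439], [-0.192, 0.742, -0.642, -1.01], [-0.015, 0.652, 0.758, 1.325], [0.0, 0.0, 0.0, 1.0]]
volume [([0.538, -0.084, 0.122], 0.9)]
volume_foot_spine [([0.541, -0.088, 0.122], 0.63)]
volume_foot_open [([0.542, -0.084, 0.114], 0.88)]
volume_head_spine [([0.541, -0.087, 0.119], 0.9)]
volume_head_open [([0.537, -0.086, 0.122], 0.92)]
bay [([0.518, 0.05, 0.007], 0.75), ([0.539, -0.089, 0.118], 0.41)]
board [([0.508, -0.124, 0.008], 0.71), ([0.517, 0.049, 0.008], 0.45)]
shutter [([0.516, 0.048, 0.009], 0.66), ([0.795, -0.014, 0.072], 0.66), ([0.441, -0.371, 0.025], 0.51)]
shutter_top [([0.519, -0.338, 0.023], 0.56)]
folders [([0.53, -0.178, 0.032], 0.95)]
loupe []
```

View pics/scene0.png

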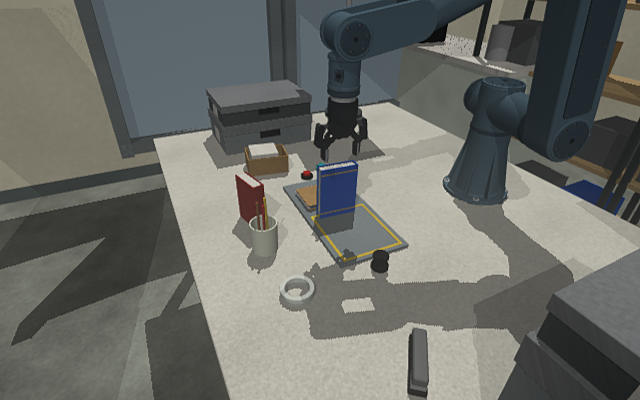

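View pics/side0.png

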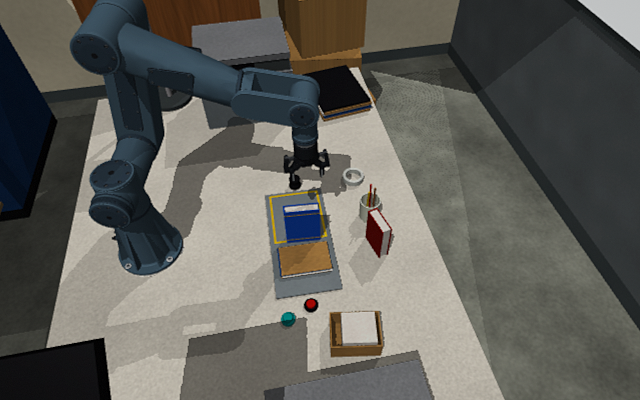

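The red button is at about (311,304) in the side view, with the turquoise look-alike at (288,319). The blue volume is around (303,222), the folders are on the −y side and the yellow outline is on the +y side. Next I'll measure these by colour and check the results on crops.

```bash
cat > h.py <<'E'
import numpy as np,cv2
from bench import *
def onplane(p,uv,z):
    uv=np.atleast_2d(np.array(uv,float));K=p['mtx'];E=np.array(p['extrinsics'])
    d=np.c_[(uv[:,0]-K[0][2])/K[0][0],-(uv[:,1]-K[1][2])/K[1][1],-np.ones(len(uv))]@E[:3,:3].T
    return E[:3,3]+d*((z-E[2,3])/d[:,2])[:,None]
def proj(p,X):
    E=np.array(p['extrinsics']);K=p['mtx'];c=(np.atleast_2d(X)-E[:3,3])@E[:3,:3]
    return np.c_[K[0][0]*c[:,0]/-c[:,2]+K[0][2],K[1][1]*c[:,1]/c[:,2]+K[1][2]]
def hsv(p,lo,hi):
    return cv2.inRange(cv2.cvtColor(p['frame'],cv2.COLOR_RGB2HSV),lo,hi)
E
python3 - <<'E'
from h import *
for c in ['side','scene']:
    p=camera(c); f=p['frame']
    y=hsv(p,(20,130,90),(32,255,255))
    n,l,s,ce=cv2.connectedComponentsWithStats(y)
    pts=np.argwhere(y)[:,::-1]
    P=onplane(p,pts,0.010); k=(abs(P[:,0]-.54)<.2)&(abs(P[:,1]-.05)<.17);P=P[k]
    r=cv2.minAreaRect((P[:,:2]*1000).astype(np.float32));print(c,'bay',k.sum(),r,cv2.boxPoints(r).round().tolist())
    m=hsv(p,(0,170,120),(6,255,255))
    n,l,s,ce=cv2.connectedComponentsWithStats(m)
    for i in range(1,n):
        if s[i,4]>8: print('red',s[i],ce[i].round(1),onplane(p,ce[i],.03).round(3))
    b=hsv(p,(105,120,40),(125,255,255))
    n,l,s,ce=cv2.connectedComponentsWithStats(b)
    for i in range(1,n):
        if s[i,4]>300: print('blue',s[i])
    x0,y0,x1,y1=(250,180,350,330) if c=='side' else (270,145,420,275)
    cr=f[y0:y1,x0:x1]; k=min(800//cr.shape[1],600//cr.shape[0])
    cv2.imwrite(f'pics/{c}_crop.png',cv2.resize(cr,None,fx=k,fy=k,interpolation=2)[:,:,::-1]);print(k)
E
```

```text
side bay 313 ((533.0028686523438, 34.05443572998047), (227.03367614746094, 190.5316925048828), 88.11061096191406) [[434.0, -76.0], [624.0, -83.0], [632.0, 144.0], [442.0, 151.0]]
red [307 300   8   8  55] [310.5 303.2] [[ 0.518 -0.341  0.03 ]]
blue [284 214  37  26 783]
4
scene bay 354 ((532.4540405273438, 34.37891387939453), (224.82583618164062, 189.99635314941406), 88.2588882446289) [[434.0, -75.0], [624.0, -81.0], [631.0, 144.0], [441.0, 150.0]]
red [304 171   6   4  19] [306.4 172.2] [[ 0.528 -0.315  0.03 ]]
blue [ 320  171   38   42 1214]
blue [561 180  42  25 523]
4
```

View pics/side_crop.png

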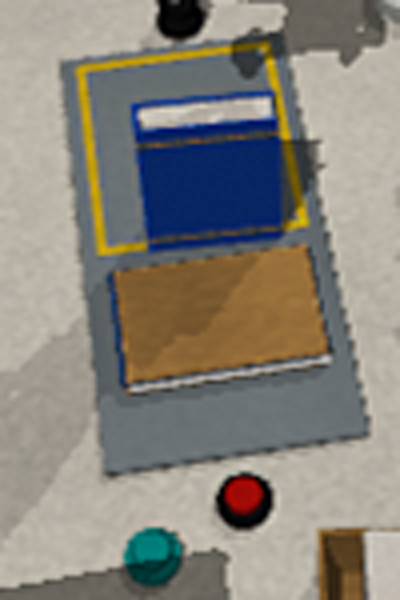

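View pics/scene_crop.png

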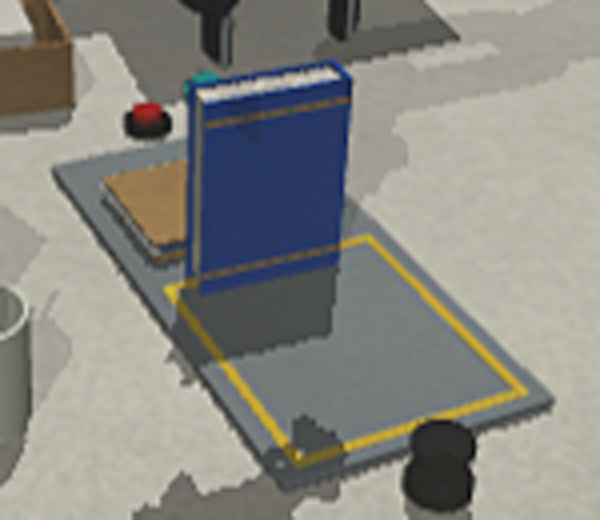

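Run:
```python
from h import *
from scipy.optimize import least_squares
S=camera('side');C=camera('scene')
# button
def f(X): return np.r_[proj(S,X)[0]-[310.5,303.2],proj(C,X)[0]-[306.4,172.2]]
r=least_squares(f,[.52,-.33,.03]);print('button',r.x.round(4),r.fun.round(2))
# volume: local corners
def W(q,l):
    x,y,t=q;c,s=np.cos(t),np.sin(t);l=np.array(l,float)
    return np.c_[x+c*l[:,0]-s*l[:,1],y+s*l[:,0]+c*l[:,1],l[:,2]+.01]
ls=[(-.06,-.016,0),(.06,-.016,0),(-.06,.016,.17),(.06,.016,.17)]
us=np.array([(148,250),(287,241),(132,106),(272,94)])/4+[250,180]
lc=[(.06,.016,0),(-.06,.016,0),(.06,.016,.17),(-.06,.016,.17),(-.06,-.016,.17)]
uc=np.array([(202,292),(340,267),(200,102),(350,85),(335,62)])/4+[270,145]
g=lambda q:np.r_[(proj(S,W(q,ls))-us).ravel(),(proj(C,W(q,lc))-uc).ravel()]
r=least_squares(g,[.54,-.06,0]);print('vol',r.x.round(4),r.fun.round(1))
for n,P in (('S',S),('C',C)):
  for c,(lo,hi) in {'teal':((80,100,50),(95,255,255))}.items():
    m=hsv(P,lo,hi);k,l,s,ce=cv2.connectedComponentsWithStats(m)
    print(n,[(ce[i].round(),onplane(P,ce[i],.03).round(3)) for i in range(1,k) if s[i,4]>8])
# folders corners, z=.03
print(onplane(S,np.array([(108,270),(305,247),(330,355),(125,385)])/4+[250,180],.03).round(3))
```

```text
button [ 0.5189 -0.3348  0.0181] [-0.1  -0.02 -0.11  0.02]
vol [ 0.54   -0.0701 -0.1212] [-0.5 -0.4 -1.6 -0.4 -0.4 -1.8  0.6 -1.1 -1.4 -0.  -0.9 -0.7 -0.1 -0.5
  0.4 -2.1 -0.2 -1. ]
S [(array([288., 318.]), array([[ 0.441, -0.377,  0.03 ]]))]
C [(array([321., 164.]), array([[ 0.448, -0.354,  0.03 ]]))]
[[ 0.442 -0.109  0.03 ]
 [ 0.615 -0.12   0.03 ]
 [ 0.613 -0.231  0.03 ]
 [ 0.441 -0.225  0.03 ]]
```

Run:
```python
from h import *
S=camera('side');C=camera('scene')
from scipy.optimize import minimize
def W(q):
    x,y,t=q;c,s=np.cos(t),np.sin(t)
    return np.array([(x+c*a-s*b,y+s*a+c*b,z) for a in(-.06,.06) for b in(-.016,.016) for z in(.01,.18)])
data=[]
for p,(x0,y0,x1,y1) in ((S,(275,200,330,246)),(C,(310,155,365,222))):
    m=np.zeros((400,640),np.uint8);b=hsv(p,(105,110,30),(125,255,255))
    m[y0:y1,x0:x1]=b[y0:y1,x0:x1]
    h=cv2.convexHull(np.argwhere(m)[:,::-1].astype(np.int32))
    M=np.zeros((1600,2560),np.uint8);cv2.fillPoly(M,[(h*4+2).astype(np.int32)],1);M=cv2.dilate(M,np.ones((5,5)));data.append((p,M))
def cost(q):
    t=0
    for p,M in data:
        R=np.zeros_like(M);h=cv2.convexHull(((proj(p,W(q))+.5)*4).astype(np.float32));cv2.fillPoly(R,[np.round(h).astype(np.int32)],1)
        t+=(R!=M).sum()/M.sum()
    return t
for t in (-.12,-.03): 
    r=minimize(cost,[.54,-.07,t],method='Nelder-Mead',options=dict(initial_simplex=[[.54,-.07,t],[.55,-.07,t],[.54,-.06,t],[.54,-.07,t+.05]]));print(r.x.round(4),r.fun)
for t in (-.14,-.1,-.06,-.03): print(t,cost([r.x[0],r.x[1],t]))
for p,rng in ((S,range(288,320)),(C,range(323,354))):
    m=hsv(p,(105,110,30),(125,255,255));c=[(u,np.flatnonzero(m[150:248,u]).max()+150.5) for u in rng]
    P=onplane(p,c,.01);k=np.polyfit(P[:,0],P[:,1],1);print('edge',k.round(3),np.polyval(k,.54).round(4))
```

```text
[ 0.5399 -0.0701 -0.0994] 0.11763395862769818
[ 0.5396 -0.0692 -0.0792] 0.11775988134419663
-0.14 0.12959182720452253
-0.1 0.12448650531945729
-0.06 0.123880686947406
-0.03 0.14025202991616706
edge [-0.078 -0.045] -0.0869
edge [-0.07  -0.017] -0.0546
```

```bash
python3 -m jog '[-0.06,-0.02,0,0,0,0.04,0.5, -0.115,-0.035,0,0,0,0.085,0.5, -0.131,-0.039,0,0,0,0.085,0.5, -0.131,-0.039,0,0,0,0.085,0.5, -0.131,-0.039,0.04,0,0,0.085,0.5, -0.131,-0.039,0.085,0,0,0.085,0.5, -0.131,-0.039,0.085,0,0,0.085,0.5, -0.131,-0.039,0.085,0,0,0.085,0.5]'
python3 - <<'E'
from h import *
p=camera('side');a=p['frame'][160:320,220:380];b=camera('scene')['frame'][100:260,260:420]
cv2.imwrite('pics/pre.png',cv2.resize(np.hstack([a,b]),None,fx=2.5,fy=2.5,interpolation=2)[:,:,::-1])
o=get_obs();print(o['time_s'],o['eef_pos'],o['eef_rot'],o['wrist_force'],o['opening'])
E
```

```text
time_s: 2.5
eef_pos: [0.5371, -0.1304, 0.1728]
eef_rot: [0.001, 0.736, 0.677, 0.0]
wrist_force: [0.2, -0.3, 0.0]
opening: 0.499
grasp_force: 0.0
2.6 [ 0.53760014 -0.13105868  0.17367571] [0.0017802  0.73622145 0.67673792 0.00077003] [ 0.28689158 -0.53604765  0.63710826] 0.49666282044408416
```

View pics/pre.png

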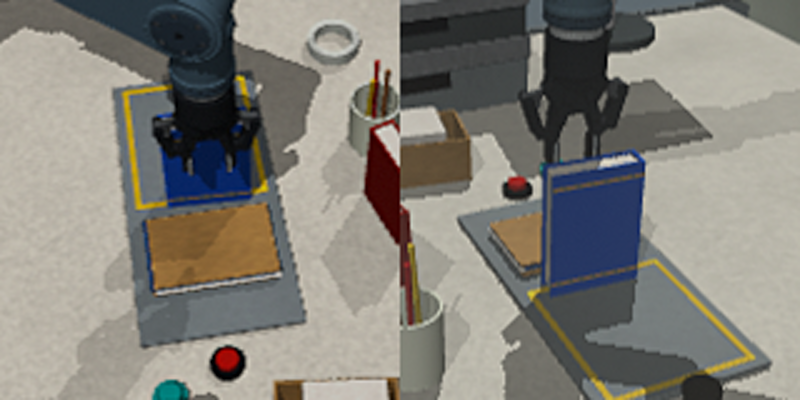

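The fingers are behind the cover and centred on it, with clear space around them. Next is the push along tool x.

```bash
python3 -m jog '[0.015,0,0,0,0,0,0.5, 0.026,0,0,0,0,0,0.5, 0.034,0,0,0,0,0,0.5, 0.042,0,0,0,0,0,0.5, 0.05,0,0,0,0,0,0.5, 0.058,0,0,0,0,0,0.5, 0.066,0,0,0,0,0,0.5, 0.074,0,0,0,0,0,0.5, 0.082,0,0,0,0,0,0.5, 0.082,0,0,0,0,0,0.5, 0.082,0,0,0,0,0,0.5, 0.082,0,0,0,0,0,0.5]'
python3 - <<'E'
from h import *
p=camera('side');a=p['frame'][160:320,220:380];b=camera('scene')['frame'][100:260,260:420]
cv2.imwrite('pics/post.png',cv2.resize(np.hstack([a,b]),None,fx=2.5,fy=2.5,interpolation=2)[:,:,::-1])
E
```

```text
time_s: 4.1
eef_pos: [0.543, -0.0496, 0.1713]
eef_rot: [0.0, 0.737, 0.676, -0.0]
wrist_force: [0.4, -0.6, -0.3]
opening: 0.5
grasp_force: 0.0
```

View pics/post.png

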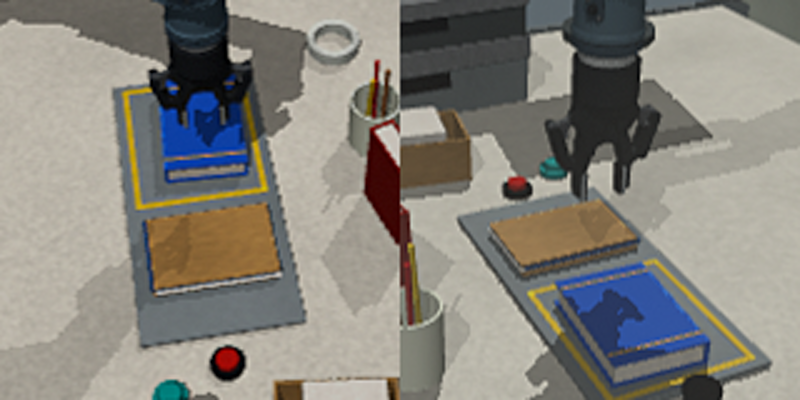

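The volume lies flat inside the outline. Next I'll go over the red button with the gripper shut.

```bash
python3 -m jog '[-0.06,0,-0.02,0,0,0,1, -0.12,0,-0.02,0,0,0,1, -0.18,0,-0.02,0,0,0,1, -0.24,0,-0.02,0,0,0,1, -0.286,0,-0.02,0,0,0,1, -0.286,0,0.03,0,0,0,1, -0.286,0,0.08,0,0,0,1, -0.286,0,0.09,0,0,0,1, -0.286,0,0.09,0,0,0,1, -0.286,0,0.09,0,0,0,1]'
python3 - <<'E'
from h import *
from scipy.optimize import least_squares
S=camera('side');C=camera('scene');Wc=camera('wrist')
o=get_obs();print(o['time_s'],o['eef_pos'],o['wrist_force'],o['opening'])
print(spot_in(S,'shutter_top')[:2],spot_in(Wc,'shutter_top')[:2])
def f(P,Q):
  for p in (P,Q): pass
for n,p in (('S',S),('C',C),('W',Wc)):
    m=hsv(p,(0,150,70),(6,255,255));k,l,s,ce=cv2.connectedComponentsWithStats(m)
    print(n,[(s[i].tolist(),ce[i].round(1).tolist(),onplane(p,ce[i],.018).round(3).tolist()) for i in range(1,k) if s[i,4]>8])
# bay / volume check
b=hsv(S,(100,110,30),(125,255,255));b[:200]=0;b[250:]=0;b[:,:275]=0;b[:,330:]=0
cc=[a for a in [S['frame'][180:340,240:400],C['frame'][130:290,270:430]]]
big=np.hstack([cv2.resize(a,(400,400),interpolation=2) for a in cc])
cv2.imwrite('pics/hover.png',big[:,:,::-1]);cv2.imwrite('pics/wrist.png',Wc['frame'][:,:,::-1])
E
```

```text
time_s: 5.45
eef_pos: [0.5201, -0.3354, 0.0839]
eef_rot: [0.002, 0.736, 0.677, 0.0]
wrist_force: [-0.7, -0.2, 0.6]
opening: -0.005
grasp_force: 0.0
5.6 [ 0.51975612 -0.33499278  0.08337008] [-0.46851045  0.10572477  0.05827854] 5.859096219238934e-05
[{'xyz': [0.5155, -0.339, 0.0268], 'confidence': 0.55}, {'xyz': [0.444, -0.3688, 0.0199], 'confidence': 0.38}] [{'xyz': [0.5217, -0.3322, 0.0212], 'confidence': 0.88}, {'xyz': [0.4368, -0.3642, 0.0239], 'confidence': 0.6}]
S [([370, 184, 2, 8, 9], [370.1, 187.1], [[0.836, 0.108, 0.018]]), ([368, 208, 15, 25, 36], [374.6, 216.9], [[0.814, -0.038, 0.018]]), ([306, 300, 10, 9, 68], [310.4, 303.6], [[0.519, -0.336, 0.018]])]
C [([303, 171, 7, 5, 32], [306.1, 172.9], [[0.522, -0.33, 0.018]]), ([245, 172, 11, 8, 12], [249.8, 174.9], [[0.716, -0.404, 0.018]]), ([236, 175, 21, 14, 26], [245.2, 182.3], [[0.747, -0.359, 0.018]]), ([261, 204, 3, 18, 22], [262.4, 211.9], [[0.753, -0.158, 0.018]])]
W [([294, 204, 48, 46, 1660], [317.3, 226.1], [[0.519, -0.332, 0.018]])]
```

View pics/hover.png

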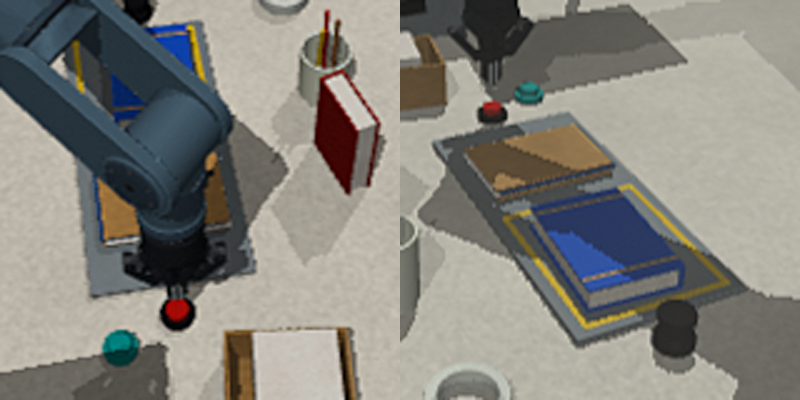

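View pics/wrist.png

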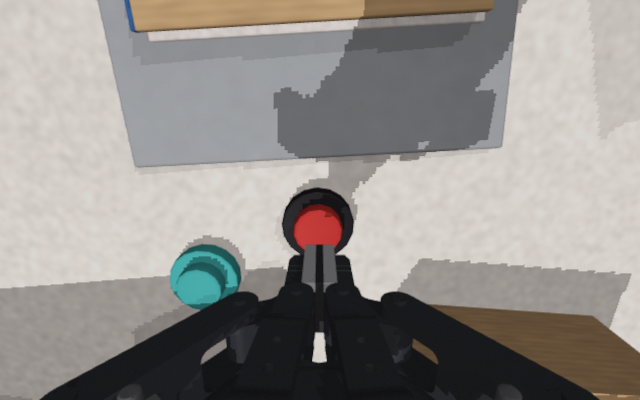

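The red button is right under the shut fingertips in the wrist view at about (318,226), and the volume lies within the tape in the scene view. Pressing in small steps.

```bash
python3 -m jog '[0.002,0,0.02,0,0,0,1, 0.002,0,0.032,0,0,0,1, 0.002,0,0.036,0,0,0,1, 0.002,0,0.038,0,0,0,1, 0.002,0,0.038,0,0,0,1]'
```

```text
time_s: 6.32
eef_pos: [0.5187, -0.3321, 0.0433]
eef_rot: [-0.0, 0.736, 0.676, -0.0]
wrist_force: [-2.2, 1.8, 3.7]
opening: -0.003
grasp_force: 1.7
```

```bash
python3 -m jog '[0,0,0.002,0,0,0,1, 0,0,0.003,0,0,0,1, 0,0,0.003,0,0,0,1]'
```

```text
time_s: 6.7
eef_pos: [0.5191, -0.3325, 0.041]
eef_rot: [0.0, 0.736, 0.676, 0.0]
wrist_force: [-2.9, 3.1, 6.6]
opening: -0.004
grasp_force: 3.6
```

```bash
python3 -m jog '[0,0,0.002,0,0,0,1, 0,0,0.003,0,0,0,1, 0,0,0.003,0,0,0,1]'
```

```text
time_s: 7.08
eef_pos: [0.5193, -0.3326, 0.0407]
eef_rot: [0.0, 0.736, 0.677, -0.0]
wrist_force: [-10.5, 8.7, 27.0]
opening: 0.002
grasp_force: 13.6
```

The force rose to 27 N while the TCP stayed at the same height, so the button is at its stop. Now I'll release it, back off upwards and check.

```bash
python3 -m jog '[0,0,-0.004,0,0,0,1, 0,0,-0.02,0,0,0,1, 0,0,-0.07,0,0,0,1, 0,0,-0.13,0,0,0,1, 0,0,-0.19,0,0,0,1, -0.05,0,-0.22,0,0,0,1, -0.09,0,-0.22,0,0,0,1, -0.09,0,-0.22,0,0,0,1]'
python3 - <<'E'
from h import *
S=camera('side');C=camera('scene')
for n,p in (('S',S),('C',C)):
    m=hsv(p,(0,150,70),(6,255,255));k,l,s,ce=cv2.connectedComponentsWithStats(m)
    print(n,[(s[i].tolist(),ce[i].round(1).tolist()) for i in range(1,k) if s[i,4]>8])
q=C['frame'][150:300,270:420];r=S['frame'][180:330,230:380]
cv2.imwrite('pics/end.png',cv2.resize(np.hstack([r,q]),(800,400),interpolation=2)[:,:,::-1])
# volume top-face (z=.042) corners from scene
b=hsv(C,(100,110,30),(125,255,255));b[:190]=0;b[270:]=0;b[:,:300]=0;b[:,400:]=0
P=onplane(C,np.argwhere(b)[:,::-1],.042)[:,:2]*1000
rr=cv2.minAreaRect(P.astype(np.float32));print(rr,cv2.boxPoints(rr).round().tolist())
E
```

```text
time_s: 8.07
eef_pos: [0.5105, -0.425, 0.2582]
eef_rot: [0.001, 0.738, 0.675, -0.0]
wrist_force: [-0.1, 0.9, -0.7]
opening: -0.001
grasp_force: 0.0
S [([370, 184, 2, 8, 9], [370.1, 187.1]), ([368, 208, 15, 25, 36], [374.6, 216.9]), ([306, 299, 10, 10, 72], [310.4, 303.3])]
C [([303, 171, 7, 5, 31], [306.2, 172.9]), ([245, 172, 11, 8, 12], [249.8, 174.9]), ([236, 175, 21, 14, 26], [245.2, 182.3]), ([261, 204, 4, 26, 33], [262.8, 215.2])]
((547.2095947265625, 36.21692657470703), (245.84010314941406, 157.5152130126953), 86.30149841308594) [[461.0, -81.0], [618.0, -92.0], [634.0, 154.0], [477.0, 164.0]]
```

View pics/end.png

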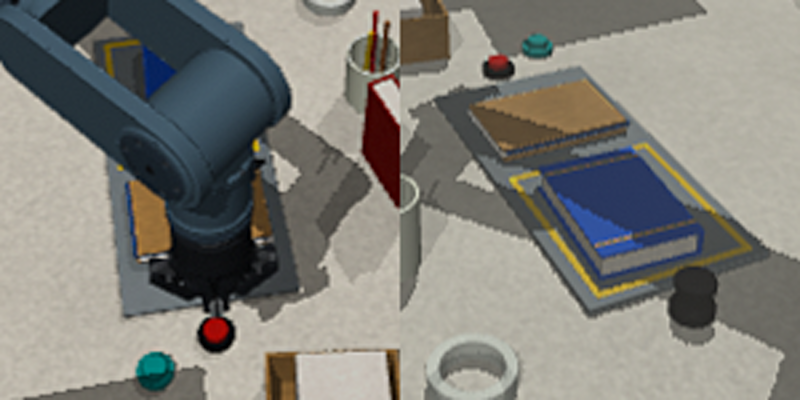

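Run:
```python
from h import *
C=camera('scene')
u=np.array([(606,278),(541,188),(702,252),(702,235)])
P=onplane(C,(u-[400,0])*.375+[270,150],.010)*1000
c=np.array([532.7,34.2]);t=np.radians(-1.8);R=np.array([[np.cos(t),-np.sin(t)],[np.sin(t),np.cos(t)]])
print('bay-frame corners (inner half 87,105; last one is upper edge, ignore)',((P[:,:2]-c)@R).round(1).tolist())
```

```text
bay-frame corners (inner half 87,105; last one is upper edge, ignore) [[71.8, 91.8], [66.5, -76.7], [-42.0, 96.9], [-57.9, 72.5]]
```

```bash
python3 -c "from bench import *;print(hand_in())"
```

```text
the job is handed in; nothing more can be done
None
```

The volume tipped over and lies flat inside the yellow outline, with about 8 mm or more to spare inside the tape; I then pressed the red shutter button to its stop and released it, and handed the job in at about 8 s, with nothing else seen to have moved.

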